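# Lock a filter cartridge into a push-push holder

### The job

Fit the blue-headed filter cartridge from the draining mat upright into the grey push-to-lock holder and leave it clicked down and locked, let go. The holder's hidden spring carrier clicks down on one full push and back up on the next, and may have been left either up or down; it only locks a cartridge that has been pushed down to the stop and clicked down itself, so if the cartridge sinks low at once, click it up first and then down, feeling its height to check. Push gently and leave the glasses and the jar where they stand.

Things in the scene. Friction and masses are not known exactly. Their poses are not given: they have to be found in the camera images.
- cartridge_center (a point): Loose filter cartridge, upright on the mat, 80 mm tall, 0.08 to 0.17 kg. This point is on its axis half-way up, 40 mm above the foot and below the flat top; z along the axis to the head. Lower 46 mm: steel shaft of 30 mm diameter, foot bevelled to 27 mm over 3 mm. Upper 34 mm: blue plastic head of 38 mm diameter, to grip from above.
- holder: Fixed holder: grey block 90 x 90 mm, 75 mm high, on the table; origin at the centre of its underside, z up, x and y along its sides, copper pipe on the +x side (show only). An upright round bore runs down its middle; an unseen spring carrier with a slightly domed top moves in it under the cartridge's foot. More than 25 N between cartridge and holder is too much.
- holder_mouth (a point): Centre of the bore's mouth, level with the block's top, 75 mm above the table. Bore 32.5 mm across with a 3 mm bevel at the mouth. Height of the cartridge's top above this point: 51 mm on the raised carrier, 44.3 mm on the latched one, about 39 mm where the rubber stop is met. The head never reaches the block.
- carrier_low (a point): Fixed point on the bore's axis, 35.7 mm below the mouth: carrier top when latched low; raised it is 6.7 mm higher. A push onto the rubber stop 11.7 mm below raised (about 7 N/mm) and release turns raised into latched or back; 1 mm short does not. Spring 5 N raised, 9 N at the stop, less the cartridge's weight; a 1.5 N touch does not move it; 12 N is a full push. Rises in 0.5 s. Start state unknown.
- mat: Fixed lilac ribbed draining mat 240 x 240 mm, 6 mm thick; origin at the centre of its underside, on the table. The cartridge and the two tumblers stand on it, about 120 mm apart, in any order.
- tumbler1: Clear drinking glass standing upside down on the mat: 66 mm across at its rim (below), 52 mm above, 100 mm tall; origin at the centre of the rim's plane on the mat, z up. Fragile: not to be moved.
- tumbler2: A second glass just like tumbler1, also upside down on the mat and not to be moved.
- jar: Amber glass jar with a steel cap, 60 mm across, 85 mm tall, standing on the table about 135 mm from the holder's axis, on its +y side; origin at the centre of its underside. Not to be moved.

How it is judged:
By the outcome, as a careful person would: the job done as asked, in the order asked, and still so for the second after the job is handed in, with the robot touching nothing.
It also fails if it takes over 61 s, if anything falls off the work surface, if the arm or the gripper's body presses on something with over 40 N, if the wrist force passes 120 N, or if a joint passes its speed limit or range.

### The arm

A 7-joint arm with a two-finger parallel gripper is mounted at the origin on the work surface. World frame = base frame: x ahead of the robot, y to its left, z up, the work surface at z = 0. Lengths are in m, angles in rad, forces in N, time in s.
With the tool pointing down it reaches from about 0.35 to 0.9 m from the base axis. Payload 8.1 kg.
Tool frame: the origin (TCP) lies on the mounting face of the last link; the fingertips stand 173 mm ahead of it and the grasp point (between the pads) lies 155 mm ahead of it; x points along the fingers, y is the direction in which the jaws open and shut, and the axes are right-handed (so a half turn about x gives the same grasp; the last joint's range is limited). The gripper opens to 85 mm and grips with 20 to 120 N. Pads are 22 mm wide; open, the fingers measure 114 mm over their backs; the gripper's body (76 mm by 85 mm) begins 54 mm behind the grasp point. The pads swing forward as they close: fully open they stand 13 mm farther back than shut.
Start: joints at [1.132, 0.434, 0.025, 1.573, -0.012, 1.134, -0.075], TCP at [0.206, -0.59, 0.405] pointing down, gripper open.
Joint ranges: [-2.62, 2.62], [-0.44, 2.09], [-1.27, 1.32], [0.08, 2.57], [-1.32, 4.46], [0.12, 2], [-2.74, 2.74]. Speed limits (rad/s): [2.22, 2.22, 3.01, 3.01, 3.14, 3.14, 3.14].

### API

Orientations are given as a unit quaternion [w, x, y, z].
In Python, from station import ctrl gives the robot as it stands. Calls block until the motion is done:
- ctrl.movep(position, orientation): joint-space move of the TCP to a pose.
- ctrl.movel(position, max_speed=0.15, frame=None): straight line of the TCP; frame=None keeps the orientation; max_speed is the mean speed in m/s.
- ctrl.goto_joints(angles): joint-space move.
- ctrl.gripper_to(opening, effort=None): finger opening in m; effort is the grip in N (None keeps the last); returns when the fingers have stopped.
- ctrl.pause(seconds).
- ctrl.solve_ik(position, orientation): joint angles nearest the present ones, or None.
- ctrl.observe(): the state.
- ctrl.get_image(name): name is "side" or "top"; returns a dict with "image" (420x560x3 uint8, red, green, blue), "range_z" (420x560 float32, m along the optical axis (not along the pixel's ray), 0 where there is no reading), "fx", "fy", "cx", "cy" (pixels), "eye" and "orientation" of the camera in the world. Camera axes: x right, y up, looking along -z (the intrinsics and any distortion apply to the point x, -y, -z); pixel columns grow to the right and rows downward; lengths in m; the calibration is good to about 2 mm. A picture is of the moment at which its call begins.
A pose or a line that the arm cannot do raises ctrl.IKError and nothing moves.
- ctrl.sign_off(): hands the job in, once; it reports no verdict.
The state is a dict: "time": time; "joint_pos": joint angles; "qvel": joint speeds; "effort": joint torques, N m; "ee_pos": TCP position; "ee_rot": TCP orientation; "ft_force": force on the tool from outside, world axes, zero at the start; "moment": the same for the moment, N m; "gripper_width": finger opening in m.
Only numpy, scipy, OpenCV 4.12 (cv2) and the standard library are available. Lean on these libraries where they do the work, as an engineer would, in place of code of your own. Each camera call takes 0.05 s, during which the arm holds its last target.

## Working session

There is one attempt and no reset: what is moved stays moved. The work goes in short steps, each a Python script; the robot and the scene stay as the last script left them, time stands still between calls to the robot, and variables do not carry over. Pictures are saved under pics/ and viewed, and the job is handed in when it is done.

```bash
ls; mkdir -p pics; python3 - <<'E'
from station import ctrl
import cv2,numpy as np
s=ctrl.observe();print({k:np.round(v,4) for k,v in s.items()})
for n in("side","top"):
    d=ctrl.get_image(n);cv2.imwrite(f"pics/{n}0.png",d["image"][:,:,::-1]);np.save(f"pics/{n}0.npy",d,allow_pickle=True)
    print(n,[d[k] for k in("fx","fy","cx","cy","eye","orientation")],[k for k in d])
E
```

```text
pics
{'time': np.float64(0.0), 'joint_pos': array([ 1.1324,  0.4352,  0.025 ,  1.5741, -0.0116,  1.134 , -0.0751]), 'qvel': array([ 0.0005, -0.0002, -0.0009,  0.0016, -0.0006,  0.0002,  0.0027]), 'effort': array([ 4.00000e-04, -6.70478e+01,  1.02520e+00, -3.16212e+01,
        1.56000e-02,  1.25000e-02, -0.00000e+00]), 'ee_pos': array([ 0.2058, -0.5899,  0.4039]), 'ee_rot': array([-0.1176, -0.697 , -0.1187,  0.6973]), 'ft_force': array([-0.9045, -0.1308,  0.8618]), 'moment': array([-0.0316,  0.0383, -0.0113]), 'gripper_width': np.float64(0.0858)}
side [533.1495422406814, 533.1495422406814, 276.55536087983, 211.61179298499553, array([-0.11420748,  0.66175827,  0.85029137]), array([-0.36676809, -0.1611908 ,  0.37528584,  0.83585838])] ['image', 'range_z', 'fx', 'fy', 'cx', 'cy', 'eye', 'orientation']
top [422.5059603721101, 422.5059603721101, 275.2046954038493, 218.11289926135487, array([0.46359177, 0.03243719, 0.89887549]), array([-0.69564861, -0.04380573,  0.0358933 ,  0.71614645])] ['image', 'range_z', 'fx', 'fy', 'cx', 'cy', 'eye', 'orientation']
```

View pics/side0.png

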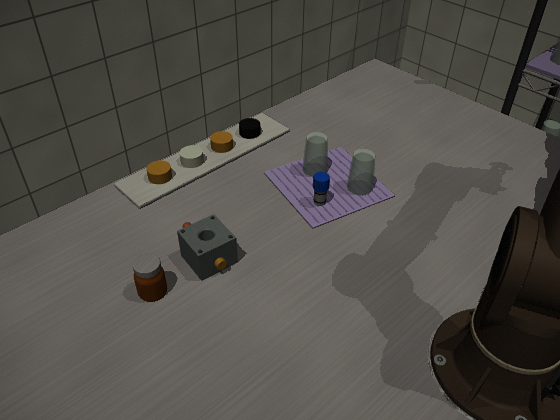

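View pics/top0.png

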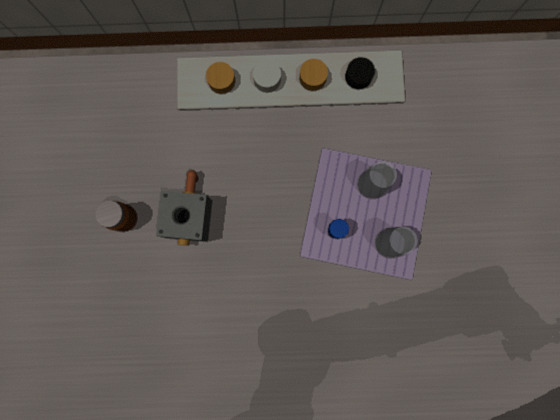

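Side view: the cartridge's blue head is at (321,183), with tumblers at (315,155) and (362,172), the holder bore at (206,236) and the jar at (150,280). In the top view the head is at (339,229), the bore at (181,215), the tumblers at (380,180) and (400,241), and the jar at (115,213).

```bash
cat > h.py <<'E'
import numpy as np,cv2
from scipy.spatial.transform import Rotation as R
def Rm(d): 
    q=d["orientation"];return R.from_quat([q[1],q[2],q[3],q[0]])
def cloud(d):
    v,u=np.mgrid[0:420,0:560];z=d["range_z"]
    c=np.stack([(u-d["cx"])/d["fx"]*z,-(v-d["cy"])/d["fy"]*z,-z],-1)
    P=Rm(d).apply(c.reshape(-1,3)).reshape(420,560,3)+d["eye"];P[z==0]=np.nan;return P
def ray(d,u,v,h):
    r=Rm(d).apply([(u-d["cx"])/d["fx"],-(v-d["cy"])/d["fy"],-1]);return d["eye"]+r*(h-d["eye"][2])/r[2]
def proj(d,p):
    c=Rm(d).inv().apply(np.array(p)-d["eye"]);return d["cx"]+d["fx"]*c[0]/-c[2],d["cy"]+d["fy"]*c[1]/c[2]
E
python3 - <<'E'
from h import *
for n in("side","top"):
    d=np.load(f"pics/{n}0.npy",allow_pickle=True).item();P=cloud(d)
    hsv=cv2.cvtColor(d["image"],cv2.COLOR_RGB2HSV)
    m=(hsv[...,0]>105)&(hsv[...,0]<128)&(hsv[...,1]>170)&(hsv[...,2]>40)
    print(n,"blue",m.sum(),[np.round(np.nanpercentile(P[m][:,i],[5,50,95]),4) for i in range(3)], np.argwhere(m).min(0),np.argwhere(m).max(0))
    z=P[...,2]
    k=m&(z>.08); print(" topdisc",k.sum(),P[k].mean(0))
    # holder top: near z=.075 in window
    w=np.zeros((420,560),bool)
    if n=="top": w[170:260,140:225]=1
    else: w[205:285,170:245]=1
    k=w&(abs(z-.075)<.006); print(" holdtop z",np.nanmedian(z[k]),k.sum())
    (c,s,a)=cv2.minAreaRect(P[k][:,:2].astype(np.float32));print(" rect",c,s,a)
    g=d["image"].mean(2)
    x0,x1,y0,y1=(140,225,170,260) if n=="top" else (165,250,200,290)
    cv2.imwrite(f"pics/{n}hold.png",cv2.resize(np.clip(d["image"][y0:y1,x0:x1,::-1].astype(float)*2,0,255).astype(np.uint8),None,fx=6,fy=6,interpolation=0))
    x0,x1,y0,y1=(295,440,140,285) if n=="top" else (260,400,120,230)
    cv2.imwrite(f"pics/{n}mat.png",cv2.resize(np.clip(d["image"][y0:y1,x0:x1,::-1].astype(float)*1.5,0,255).astype(np.uint8),None,fx=4,fy=4,interpolation=0))
    for nm,pt in dict(side=[("t1",315,137,),("t2",362,155)],top=[("t1",382,177),("t2",402,240)])[n]: print(nm,ray(d,pt,0,.106) if 0 else None)
E
```

```text
side blue 277 [array([0.5131, 0.5249, 0.5429]), array([-0.0938, -0.074 , -0.0638]), array([0.0565, 0.0825, 0.088 ])] [172 313] [191 329]
 topdisc 154 [ 0.52889571 -0.07980894  0.08552325]
 holdtop z 0.07499927751498975 1304
 rect (0.5677059292793274, 0.22516199946403503) (0.09210722148418427, 0.09646181762218475) 83.11231231689453Traceback (most recent call last):
  File "<stdin>", line 20, in <module>
ValueError: too many values to unpack (expected 2)
```

```bash
python3 - <<'E'
from h import *
for n in("side","top"):
    d=np.load(f"pics/{n}0.npy",allow_pickle=True).item();P=cloud(d)
    hsv=cv2.cvtColor(d["image"],cv2.COLOR_RGB2HSV)
    m=(hsv[...,0]>105)&(hsv[...,0]<128)&(hsv[...,1]>170)&(hsv[...,2]>40)
    z=P[...,2]
    k=m&(z>.08); (c,r)=cv2.minEnclosingCircle(P[k][:,:2].astype(np.float32));print(n," topdisc",k.sum(),P[k].mean(0),c,r)
    w=np.zeros((420,560),bool)
    if n=="top": w[170:260,140:225]=1
    else: w[205:285,170:245]=1
    k=w&(abs(z-.075)<.006); print(" holdtop z",np.nanmedian(z[k]),k.sum())
    (c,s,a)=cv2.minAreaRect(P[k][:,:2].astype(np.float32));print(" rect",c,s,a)
    # bore: dark, inside
    g=d["image"].mean(2)
    x0,x1,y0,y1=(140,225,170,260) if n=="top" else (165,250,200,290)
    cv2.imwrite(f"pics/{n}hold.png",cv2.resize(np.clip(d["image"][y0:y1,x0:x1,::-1].astype(float)*2,0,255).astype(np.uint8),None,fx=6,fy=6,interpolation=0))
    x0,x1,y0,y1=(295,440,140,285) if n=="top" else (260,400,120,230)
    cv2.imwrite(f"pics/{n}mat.png",cv2.resize(np.clip(d["image"][y0:y1,x0:x1,::-1].astype(float)*1.5,0,255).astype(np.uint8),None,fx=4,fy=4,interpolation=0))
    # high-z points on mat
    w=(P[...,0]>.4)&(P[...,0]<.75)&(P[...,1]>-.3)&(P[...,1]<0)&(z>.098)&(z<.12)
    q=P[w]; 
    if len(q): 
        import scipy.ndimage as ni
        L,N=ni.label(w)
        for i in range(1,N+1):
            if (L==i).sum()>15: print(" tall",(L==i).sum(),P[L==i].mean(0),np.argwhere(L==i).mean(0))
E
```

```text
side  topdisc 154 [ 0.52889571 -0.07980894  0.08552325] (0.5310286283493042, -0.08162424713373184) 0.020224809646606445
 holdtop z 0.07499927751498975 1304
 rect (0.5677059292793274, 0.22516199946403503) (0.09210722148418427, 0.09646181762218475) 83.11231231689453
 tall 256 [ 0.62728708 -0.16438429  0.10529162] [138.7421875 316.3828125]
 tall 274 [ 0.50086062 -0.19469734  0.10561145] [156.00364964 363.54744526]
top  topdisc 276 [ 0.53256062 -0.08109661  0.08560979] (0.5324962139129639, -0.08156222850084305) 0.01835951767861843
 holdtop z 0.07461727874441049 1883
 rect (0.5686798095703125, 0.22559677064418793) (0.09109888970851898, 0.09043580293655396) 83.05323791503906
 tall 610 [ 0.63043928 -0.16672627  0.10542581] [174.85901639 382.50819672]
 tall 644 [ 0.50433294 -0.19737648  0.10531351] [240.50931677 402.73602484]
```

```bash
cd pics; python3 -c "
import cv2,numpy as np
a=cv2.imread('sidehold.png');b=cv2.imread('tophold.png')
h=max(a.shape[0],b.shape[0]);o=np.zeros((h,a.shape[1]+b.shape[1],3),np.uint8);o[:a.shape[0],:a.shape[1]]=a;o[:b.shape[0],a.shape[1]:]=b
cv2.imwrite('hold.png',cv2.resize(o,None,fx=.75,fy=.75));print(o.shape)"
```

```text
(540, 1020, 3)
```

View pics/hold.png

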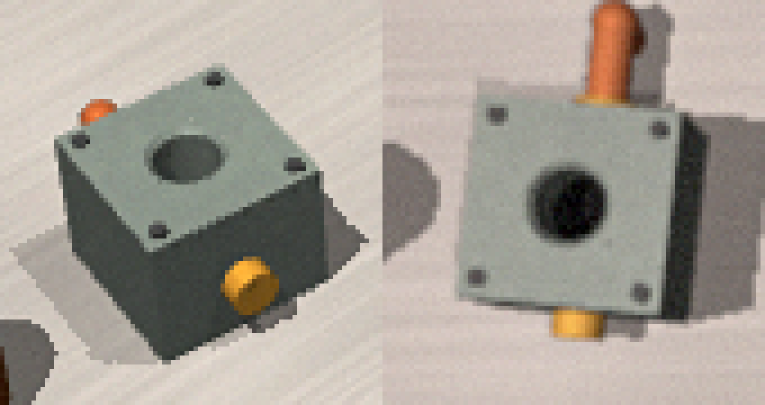

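View pics/topmat.png

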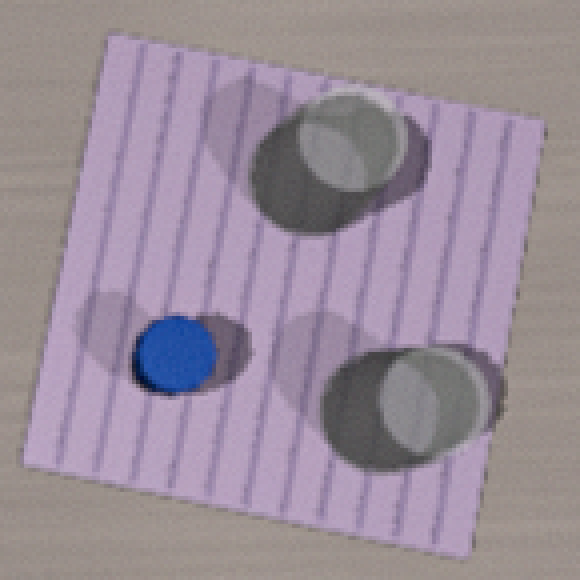

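The holder's top view fit is 91x90 mm and the two views agree to about 2 mm. I'll average the views, squeeze the head along two perpendicular directions to centre it in the hand, then lift.

```bash
cat >> h.py <<'E'
CX=np.array([.5316,-.0808]); HM=np.array([.5683,.2254])
def quat(a):
    c,s=np.cos(a),np.sin(a)
    q=R.from_matrix(np.array([[0,c,s],[0,s,-c],[-1,0,0]])).as_quat();return np.array([q[3],q[0],q[1],q[2]])
E
python3 - <<'E'
from h import *
from station import ctrl
# bore contour
for n in("side","top"):
    d=np.load(f"pics/{n}0.npy",allow_pickle=True).item();g=cv2.cvtColor(d["image"],cv2.COLOR_RGB2GRAY)
    u,v=(181,215) if n=="top" else (206,236)
    sub=cv2.GaussianBlur(g[v-16:v+17,u-16:u+17],(0,0),.7)
    t,b=cv2.threshold(sub,0,255,cv2.THRESH_BINARY_INV+cv2.THRESH_OTSU)
    for c in cv2.findContours(b,cv2.RETR_EXTERNAL,cv2.CHAIN_APPROX_NONE)[0]:
        if len(c)>15:
            e=cv2.fitEllipse(c);print(n,e,ray(d,u-16+e[0][0],v-16+e[0][1],.074))
s=ctrl.observe();q=s["ee_rot"];M=R.from_quat([q[1],q[2],q[3],q[0]]).as_matrix();print(np.round(M,3))
for a in np.deg2rad([-160,-120,-90,-75,-50,-20,0,17,45,70,90,107,140,180]):
    o=[]
    for p in([*CX,.225],[*HM,.27]):
        j=ctrl.solve_ik(p,quat(a));o.append(None if j is None else np.round(j,2))
    print(round(np.rad2deg(a)),*o)
E
```

```text
side ((27.10413932800293, 29.389982223510742), (6.243778228759766, 18.183494567871094), 75.74290466308594) [0.5173106  0.23531048 0.074     ]
side ((15.789361000061035, 14.865864753723145), (10.03006649017334, 16.17743492126465), 83.92681121826172) [0.56639748 0.22671158 0.074     ]
top ((15.801885604858398, 16.139755249023438), (15.92391586303711, 16.365598678588867), 75.77415466308594) [0.56857893 0.22630136 0.074     ]
[[-0.001  0.329 -0.944]
 [ 0.001 -0.944 -0.329]
 [-1.    -0.001  0.   ]]
-160 [-0.03  0.52  0.12  1.98 -0.09  0.65 -2.65] [-1.14  0.83  1.15  1.81 -0.86  1.1  -2.47]
-120 [ 0.08  0.52 -0.04  1.97  0.04  0.66 -2.08] [-0.96  0.66  0.77  1.8  -0.56  0.92 -2.04]
-90 [ 0.18  0.52 -0.17  1.96  0.14  0.67 -1.65] [-0.12  0.61 -0.51  1.72  0.36  0.91 -2.35]
-75 [ 0.22  0.53 -0.23  1.96  0.18  0.67 -1.43] [-0.08  0.62 -0.57  1.72  0.4   0.92 -2.12]
-50 [ 0.29  0.54 -0.33  1.95  0.26  0.69 -1.07] [ 0.    0.66 -0.71  1.71  0.51  0.96 -1.77]
-20 [ 0.39  0.56 -0.46  1.94  0.37  0.72 -0.64] [ 0.12  0.73 -0.92  1.7   0.66  1.05 -1.37]
0 [ 0.43  0.58 -0.52  1.94  0.42  0.73 -0.34] [ 0.12  0.74 -0.92  1.7   0.66  1.05 -1.03]
17 [ 0.46  0.59 -0.57  1.94  0.46  0.75 -0.08] [ 0.09  0.72 -0.87  1.7   0.63  1.02 -0.7 ]
45 [ 0.52  0.61 -0.66  1.93  0.53  0.78  0.35] [ 0.08  0.71 -0.85  1.7   0.61  1.02 -0.2 ]
70 [ 0.52  0.61 -0.66  1.93  0.53  0.78  0.78] [ 0.1   0.72 -0.88  1.7   0.63  1.03  0.22]
90 [ 0.52  0.61 -0.65  1.93  0.52  0.77  1.14] [ 0.11  0.73 -0.9   1.7   0.65  1.04  0.55]
107 [ 0.53  0.61 -0.67  1.93  0.53  0.78  1.43] [ 0.12  0.74 -0.92  1.7   0.67  1.05  0.84]
140 [ 0.76  0.79 -1.07  1.91  0.85  0.98  1.73] [ 0.19  0.81 -1.07  1.7   0.78  1.13  1.33]
180 [-0.67  0.82  1.14  2.03 -0.95  0.96 -2.15] [ 0.19  0.81 -1.07  1.7   0.78  1.13  2.03]
```

```bash
sed -i 's/HM=.*/HM=np.array([.5682,.2258])/' h.py; python3 - <<'E'
from h import *
from station import ctrl
T=lambda m:(lambda s:print(m,round(s["time"],2),np.round(s["ee_pos"],4),"F",np.round(s["ft_force"],2),"M",np.round(s["moment"],2),"w",round(float(s["gripper_width"]),4)))(ctrl.observe())
a=np.deg2rad(-75)
ctrl.movep([*CX,.36],quat(a));T("hover")
ctrl.movel([*CX,.225],max_speed=.12);T("down")
ctrl.gripper_to(.034,20);T("sq1")
ctrl.gripper_to(.06);T("open")
ctrl.movep([*CX,.225],quat(np.deg2rad(17)));T("rot")
ctrl.gripper_to(.03,45);T("sq2")
ctrl.movel([*CX,.24],max_speed=.08);T("lift")
for n in("side","top"):
    d=ctrl.get_image(n);cv2.imwrite(f"pics/{n}1.png",d["image"][:,:,::-1])
E
```

```text
hover 2.27 [ 0.5316 -0.0819  0.36  ] F [-0.31 -0.67  0.74] M [ 0.05 -0.02  0.06] w 0.0854
down 3.54 [ 0.5319 -0.0808  0.2256] F [ 0.28 -0.13  0.13] M [0.   0.01 0.02] w 0.0854
sq1 4.04 [ 0.5317 -0.0809  0.2253] F [-0.54  0.23  3.59] M [-0.02  0.06 -0.01] w 0.0377
open 4.39 [ 0.5315 -0.0808  0.2249] F [ 0.53 -0.45 -0.4 ] M [ 0.01 -0.03 -0.02] w 0.0599
rot 5.58 [ 0.5315 -0.0808  0.2249] F [-0.45 -0.75  0.4 ] M [-0.01  0.06 -0.01] w 0.0601
sq2 5.9 [ 0.5316 -0.0806  0.2252] F [-1.09 -0.34  3.49] M [-0.01  0.27 -0.03] w 0.0366
lift 6.24 [ 0.5318 -0.0809  0.2407] F [-0.28 -0.35 -0.44] M [0.03 0.04 0.04] w 0.0369
```

View pics/side1.png

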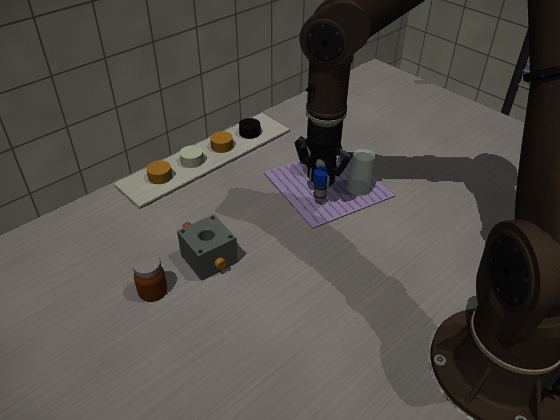

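The side view shows the blue head between the fingers at (320,178), cartridge upright, with tumblers and holder unchanged. Next I'll carry it over the bore and look again.

```bash
cat >> h.py <<'E'
def T(ctrl,m):
    s=ctrl.observe();print(m,round(s["time"],2),np.round(s["ee_pos"],4),"F",np.round(s["ft_force"],2),"M",np.round(s["moment"],2),"w",round(float(s["gripper_width"]),4));return s
E
python3 - <<'E'
from h import *
from station import ctrl
q=quat(np.deg2rad(17))
ctrl.movel([*CX,.33],max_speed=.15)
ctrl.movep([*HM,.33],q);T(ctrl,"hover")
ctrl.movel([*HM,.305],max_speed=.08);ctrl.pause(.3);T(ctrl,"near")
for n in("side","top"):
    d=ctrl.get_image(n);cv2.imwrite(f"pics/{n}2.png",d["image"][:,:,::-1]);np.save(f"pics/{n}2.npy",d,allow_pickle=True)
    print([np.round(proj(d,[*HM,z])) for z in (.075,.086,.166)])
d=np.load("pics/side2.npy",allow_pickle=True).item()
cv2.imwrite("pics/side2z.png",cv2.resize(np.clip(d["image"][130:290,120:300,::-1].astype(float)*2,0,255).astype(np.uint8),None,fx=3.6,fy=3.6,interpolation=0))
E
```

```text
hover 8.28 [0.5688 0.224  0.3294] F [ 0.58 -0.35 -1.73] M [-0.07 -0.   -0.05] w 0.0371
near 9.03 [0.5683 0.2259 0.3054] F [ 0.18 -0.12 -1.26] M [ 0.02 -0.02 -0.01] w 0.0369
[array([206., 234.]), array([205., 230.]), array([202., 201.])]
[array([181., 215.]), array([180., 215.]), array([169., 209.])]
```

View pics/side2z.png

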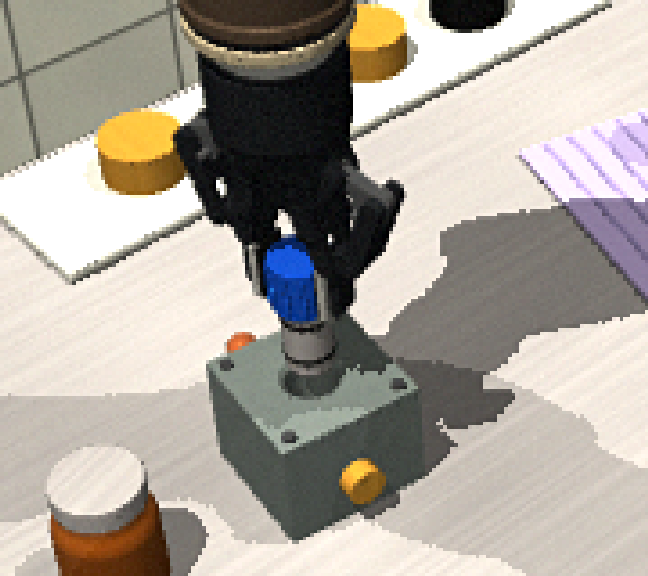

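In the side view the shaft's foot is at about (205,232), lined up over the bore at (206,235), and the jar and holder are clear. I'll descend in small steps and stop on contact force.

```bash
cat >> h.py <<'E'
def force(ctrl,n=6):
    f=[]
    for _ in range(n): ctrl.pause(.02);s=ctrl.observe();f.append(s["ft_force"])
    return np.mean(f,0),s
E
python3 - <<'E'
from h import *
from station import ctrl
f0,s=force(ctrl,10);print("base",f0,s["time"])
z=.305
while z>.253:
    z-= .003 if z>.2705 else .001
    ctrl.movel([*HM,z],max_speed=.04)
    f,s=force(ctrl,4);df=f-f0
    print(round(z,4),np.round(s["ee_pos"],4),np.round(df,2),round(s["time"],2))
    if df[2]>2.5 or np.hypot(*df[:2])>5: break
E
```

```text
base [-0.03260175 -0.09900431 -1.24017703] 9.3
0.302 [0.5682 0.2258 0.3019] [ 0.18 -0.27 -0.39] 9.62
0.299 [0.5682 0.2258 0.2989] [0.23 0.17 0.32] 9.93
0.296 [0.5682 0.2258 0.2959] [ 0.1   0.29 -0.16] 10.25
0.293 [0.5682 0.2258 0.2929] [-0.22 -0.    0.12] 10.57
0.29 [0.5682 0.2258 0.2899] [-0.14  0.2   0.06] 10.88
0.287 [0.5682 0.2259 0.2869] [-0.19  1.   -0.48] 11.2
0.284 [0.5682 0.2258 0.2839] [-0.05  0.58 -0.79] 11.52
0.281 [0.5682 0.2258 0.2809] [ 0.09  1.27 -0.58] 11.83
0.278 [0.5682 0.2258 0.2779] [ 0.12  1.48 -0.95] 12.15
0.275 [0.5682 0.2258 0.2749] [-0.05  1.61 -0.44] 12.47
0.272 [0.5682 0.2258 0.2719] [ 0.18  1.72 -1.67] 12.78
0.269 [0.5682 0.2258 0.2689] [ 0.25  1.68 -1.47] 13.1
0.268 [0.5682 0.2258 0.268 ] [ 0.61  2.05 -0.65] 13.42
0.267 [0.5682 0.2258 0.267 ] [ 0.5   2.02 -1.22] 13.73
0.266 [0.5682 0.2258 0.2659] [ 0.42  2.66 -0.22] 14.05
0.265 [0.5682 0.2258 0.265 ] [ 0.2   1.99 -0.71] 14.37
0.264 [0.5682 0.2258 0.2639] [ 1.07  2.43 -1.  ] 14.68
0.263 [0.5682 0.2258 0.2629] [ 0.82  2.61 -0.69] 15.0
0.262 [0.5682 0.2258 0.2619] [ 0.78  2.49 -0.69] 15.32
0.261 [0.5682 0.2258 0.2609] [ 0.04  2.93 -0.69] 15.63
0.26 [0.5682 0.2258 0.2599] [ 1.    2.65 -0.77] 15.95
0.259 [0.5682 0.2258 0.259 ] [ 0.51  3.06 -0.53] 16.27
0.258 [0.5682 0.2259 0.2584] [-1.68  1.8   6.15] 16.58
```

Contact came at TCP z 0.2585, which puts the carrier top near 39 mm above the table. That matches the latched-low state (0.2583 expected), so I need to click it up first. There is also a 3 N side load, so the true bore is slightly toward +y. I'll ease off, let go, and press with closed fingertips.

```bash
sed -i 's/HM=np.*/HM=np.array([.5682,.2265])/' h.py; cat >> h.py <<'E'
def press(ctrl,z0,zmin,fstop,f0,step,v=.03,n=3,show=True):
    z=z0
    while z-step>=zmin-1e-6:
        z-=step; ctrl.movel([*HM,z],max_speed=v); f,s=force(ctrl,n); df=f-f0
        if show: print(round(z,4),round(s["ee_pos"][2],4),np.round(df,2),round(s["time"],2))
        if df[2]>fstop or np.hypot(*df[:2])>8: return s["ee_pos"][2],df
    print("no stop");return s["ee_pos"][2],df
E
python3 - <<'E'
from h import *
from station import ctrl
ctrl.movel([*HM,.2587],max_speed=.03);T(ctrl,"eased")
ctrl.gripper_to(.08);T(ctrl,"open")
ctrl.movel([*HM,.315],max_speed=.15)
d=ctrl.get_image("side");cv2.imwrite("pics/side3.png",d["image"][:,:,::-1])
cv2.imwrite("pics/side3z.png",cv2.resize(np.clip(d["image"][130:290,120:300,::-1].astype(float)*2,0,255).astype(np.uint8),None,fx=3.6,fy=3.6,interpolation=0))
ctrl.gripper_to(0.0,40);T(ctrl,"closed")
E
```

```text
eased 16.83 [0.5682 0.2262 0.2585] F [ 0.13 -0.24  1.28] M [ 0.1   0.12 -0.02] w 0.0373
open 17.32 [0.5682 0.2265 0.2587] F [0.19 0.53 0.05] M [-0.04 -0.01  0.03] w 0.0802
closed 18.63 [0.5682 0.2265 0.315 ] F [-0.28  0.16 -0.58] M [ 0.01 -0.01  0.01] w 0.0002
```

View pics/side3z.png

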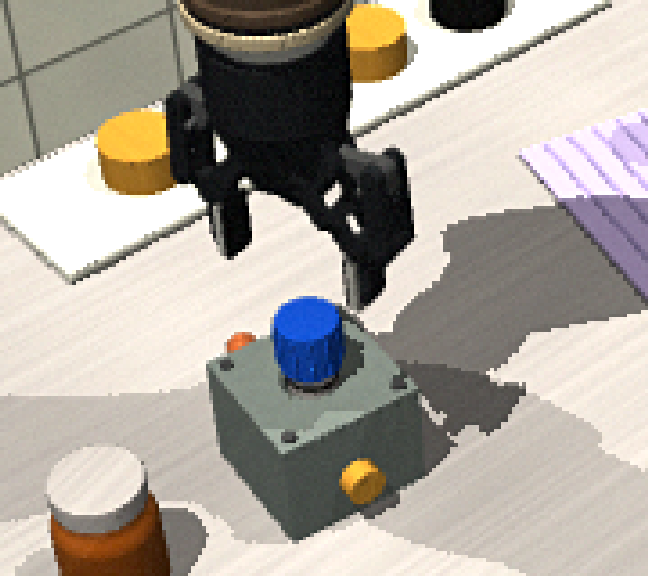

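The side view shows the cartridge standing upright in the bore, head at zoom (308,340), low over the block, with the fingers clear. Now I'll touch, push to the stop, release, and feel the height again.

```bash
python3 - <<'E'
from h import *
from station import ctrl
f0,s=force(ctrl,8)
ctrl.movel([*HM,.297],max_speed=.08)
print("first push");zz,df=press(ctrl,.297,.2845,12,f0,.0007,n=3)
print("pushed",zz,df)
ctrl.movel([*HM,.305],max_speed=.03);ctrl.pause(.6)
f0,s=force(ctrl,8);print("base",f0,s["time"])
print("feel");print(press(ctrl,.304,.291,2,f0,.001,n=3))
E
```

```text
first push
0.2963 0.2965 [ 0.28  0.39 -0.54] 19.44
0.2956 0.2956 [ 0.09 -0.59 -0.48] 19.74
0.2949 0.2948 [ 0.33 -0.19 -0.48] 20.04
0.2942 0.2941 [-0.14 -0.21 -0.69] 20.34
0.2935 0.2935 [-0.05 -0.4  -0.4 ] 20.64
0.2928 0.2929 [-0.31 -0.3   0.41] 20.94
0.2921 0.2927 [-0.03 -0.5   4.67] 21.24
0.2914 0.2921 [ 0.19 -0.29  4.72] 21.54
0.2907 0.2914 [-0.15  0.04  5.7 ] 21.84
0.29 0.2908 [ 0.42 -0.18  6.01] 22.14
0.2893 0.2902 [ 0.58 -0.43  5.88] 22.44
0.2886 0.2895 [-0.22 -0.75  6.13] 22.74
0.2879 0.2888 [-0.11 -0.47  6.75] 23.04
0.2872 0.2881 [-0.51 -0.43  6.56] 23.34
0.2865 0.2875 [-0.06 -0.15  7.4 ] 23.64
0.2858 0.2872 [-0.2  -0.58  9.38] 23.94
0.2851 0.2868 [-0.68  0.1  12.13] 24.24
pushed 0.28679580957546935 [-0.6829931   0.09500965 12.13233087]
base [0.09921259 0.00817609 0.2560077 ] 25.7917
feel
0.303 0.3029 [-0.27 -0.13  0.03] 26.09
0.302 0.302 [-0.66  0.03 -0.15] 26.39
0.301 0.301 [-0.8  -0.17 -0.32] 26.69
0.3 0.3 [-0.44 -0.18  0.2 ] 26.99
0.299 0.2994 [-0.14  0.64  4.08] 27.29
(np.float64(0.2993760991486603), array([-0.13528892,  0.64325229,  4.07671103]))
```

First push: the top was at 0.2928 (latched). After the click it is felt at 0.2994, 6.6 mm higher, so it is raised. Now the locking push.

```bash
python3 - <<'E'
from h import *
from station import ctrl
ctrl.movel([*HM,.303],max_speed=.03)
f0,s=force(ctrl,8);print("base",f0,s["time"])
ctrl.movel([*HM,.300],max_speed=.03)
ctrl.movel([*HM,.2893],max_speed=.02)
zz,df=press(ctrl,.2893,.2836,12.5,f0,.0007,n=3)
print("pushed",zz,df)
ctrl.pause(.2)
ctrl.movel([*HM,.303],max_speed=.03);ctrl.pause(.6)
f0,s=force(ctrl,8);print("base",f0,s["time"])
ctrl.movel([*HM,.301],max_speed=.03)
print("feel");print(press(ctrl,.301,.290,2,f0,.001,n=3))
ctrl.movel([*HM,.33],max_speed=.12)
for n in("side","top"):
    d=ctrl.get_image(n);cv2.imwrite(f"pics/{n}4.png",d["image"][:,:,::-1])
T(ctrl,"end")
E
```

```text
base [ 0.10640524  0.05476435 -0.31465213] 27.7083
0.2886 0.2896 [-1.05  1.29  7.5 ] 28.94
0.2879 0.2889 [-1.6   2.2   8.38] 29.24
0.2872 0.2883 [-1.31  1.67  8.39] 29.54
0.2865 0.2877 [-0.91  2.33  9.19] 29.84
0.2858 0.2873 [-1.18  1.38 10.73] 30.14
0.2851 0.2869 [-2.21  1.48 13.3 ] 30.44
pushed 0.2868944957720318 [-2.21151072  1.48204713 13.29659788]
base [ 0.01305363  0.01359423 -0.05841106] 32.125
feel
0.3 0.3 [-0.    0.21 -0.07] 32.67
0.299 0.299 [0.32 0.07 0.01] 32.98
0.298 0.2979 [-0.36  0.12  0.55] 33.27
0.297 0.2969 [ 0.13 -0.12  0.3 ] 33.58
0.296 0.296 [ 0.21  0.13 -0.35] 33.88
0.295 0.295 [0.29 0.16 0.25] 34.17
0.294 0.2939 [0.08 0.03 0.55] 34.48
0.293 0.2932 [0.18 0.14 2.27] 34.77
(np.float64(0.29315520880510154), array([0.18274056, 0.14269602, 2.27282464]))
end 35.33 [0.568  0.2261 0.3292] F [ 0.38 -0.69 -1.15] M [0.01 0.   0.01] w -0.0001
```

View pics/side4.png

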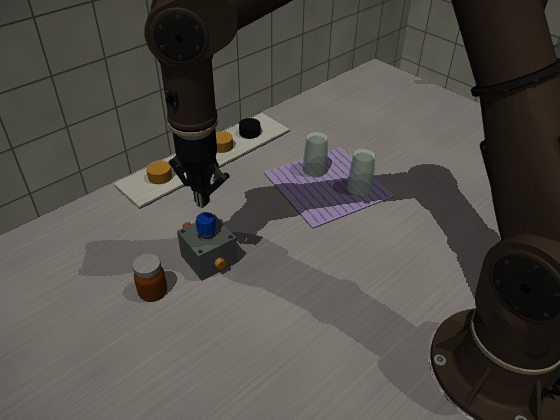

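The side view shows the cartridge upright and low in the holder at (206,222). The fingers are clear above it, and the jar (150,280) and both glasses are where they started. The felt height is 0.2932, which is the latched height, so I'm handing in.

```bash
python3 - <<'E'
from h import *
from station import ctrl
ctrl.movel([*HM,.38],max_speed=.15);ctrl.pause(.3);T(ctrl,"end");ctrl.sign_off()
E
```

```text
end 36.12 [0.5681 0.2263 0.3792] F [-0.36  0.25 -0.75] M [-0.04 -0.    0.02] w 0.0
the job is handed in; nothing more can be done
```

The cartridge is in the holder, clicked down and let go. I handed the job in with the robot's clock at about 36 s of the 61 s allowed.

- **Carrier state:** It had been left latched low. I felt this when the foot first touched, and again with the closed fingertips on top.
- **First push (12.1 N to the stop):** This clicked it up. The top was felt 6.6 mm higher.
- **Second push (13.3 N to the same stop height):** This clicked it down. The top was then felt within 0.4 mm of the first latched reading.
- **Side load:** During insertion it reached about 3 N, so the bore was roughly 1 mm toward +y of my estimate. I shifted the hand 0.7 mm toward +y before letting go.
- **Glasses and jar:** In the last side picture they stand where they started, and the gripper is clear of everything.

I did not tug the cartridge to test the lock. That it is locked rests on the felt latched height after the full push.

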